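Start the stirrer under the two conical flasks

TASK

Switch on the two stirring stations that hold a conical flask, by pushing each one's toggle paddle (the one straight in front of the flask) fully over towards the flasks. Leave the toggles of the two beakers off throughout, and do not shift the flasks.

Things in the scene. Friction and masses are not known exactly. Their poses are not given: they have to be found in the camera images.
- stirrer: Fixed white four-place stirrer 220 (x) x 250 (y) x 45 mm high. Origin: centre of underside, on the bench; x points from its toggle side (facing the robot) to the vessels, y left. Stations, on a plate 50 mm up, at local x 55, y 81, 27, -27, -81 mm hold 2 conical flasks and 2 open straight beakers (42 wide, 58 tall) in any order. A toggle stands straight in front of each.
- toggle1 (a joint): Black toggle paddle, leftmost (local y +81 mm). 24 mm wide, 8 thick, end 50 mm from its pivot, which lies at stirrer x -65 mm, 45 mm up, axis along y. 30 mm gaps in the row. 0 rad: off, leaning 0.45 rad to the robot side (end 22 mm nearer than pivot); 0.9: on, leaning to the vessels. Starts 0 to 0.1. Friction, about 1 N at the end; stays where left, hard stops.
- toggle2 (a joint): Black toggle paddle, second from the left (local y +27 mm). 24 mm wide, 8 thick, end 50 mm from its pivot, which lies at stirrer x -65 mm, 45 mm up, axis along y. 30 mm gaps in the row. 0 rad: off, leaning 0.45 rad to the robot side (end 22 mm nearer than pivot); 0.9: on, leaning to the vessels. Starts 0 to 0.1. Friction, about 1 N at the end; stays where left, hard stops.
- toggle3 (a joint): Black toggle paddle, second from the right (local y -27 mm). 24 mm wide, 8 thick, end 50 mm from its pivot, which lies at stirrer x -65 mm, 45 mm up, axis along y. 30 mm gaps in the row. 0 rad: off, leaning 0.45 rad to the robot side (end 22 mm nearer than pivot); 0.9: on, leaning to the vessels. Starts 0 to 0.1. Friction, about 1 N at the end; stays where left, hard stops.
- toggle4 (a joint): Black toggle paddle, rightmost (local y -81 mm). 24 mm wide, 8 thick, end 50 mm from its pivot, which lies at stirrer x -65 mm, 45 mm up, axis along y. 30 mm gaps in the row. 0 rad: off, leaning 0.45 rad to the robot side (end 22 mm nearer than pivot); 0.9: on, leaning to the vessels. Starts 0 to 0.1. Friction, about 1 N at the end; stays where left, hard stops.
- flask_a_mid (a point): Stoppered conical flask of amber glass, 74 mm tall: 44 mm wide at the foot, tapering to an 18 mm neck, with a 22 mm wide glass stopper. It stands loose on one of the four stations. This point lies on its axis, 37 mm above its foot.
- flask_b_mid (a point): Stoppered conical flask of amber glass, 74 mm tall: 44 mm wide at the foot, tapering to an 18 mm neck, with a 22 mm wide glass stopper. It stands loose on one of the four stations. This point lies on its axis, 37 mm above its foot. The twin of the other flask.
Not all that is in view belongs to the job. What is shaped like the part that bears flask_b_mid but blue or green is not meant.

How it is judged:
By the outcome, as a careful person would: the job done as asked, in the order asked, and still so for the second after the job is handed in, with the robot touching nothing.
It also fails if it takes over 42 s, if anything falls off the work surface, if the arm or the gripper's body presses on something with over 40 N, if the wrist force passes 120 N, or if a joint passes its speed limit or range.

ROBOT

A 6-joint arm with a two-finger parallel gripper is mounted at the origin on the work surface. World frame = base frame: x ahead of the robot, y to its left, z up, the work surface at z = 0. Lengths are in m, angles in rad, forces in N, time in s.
With the tool pointing down it reaches from about 0.25 to 0.8 m from the base axis. Payload 3.9 kg.
Tool frame: the origin (TCP) lies midway between the tips of the shut fingers; the grasp point (between the pads) lies 19 mm behind it; x points along the fingers, y is the direction in which the jaws open and shut, and the axes are right-handed (so a half turn about x gives the same grasp; the last joint's range is limited). The gripper opens to 85 mm and grips with 20 to 120 N. Pads are 22 mm wide; open, the fingers measure 114 mm over their backs; the gripper's body (76 mm by 85 mm) begins 54 mm behind the grasp point. The pads swing forward as they close: fully open they stand 13 mm farther back than shut.
Start: joints at [-1.184, 0.26, -0.138, 1.173, 0, 1.571], TCP at [0.198, -0.486, 0.231] pointing down, gripper open.
Joint ranges: [-2.78, 2.78], [-0.83, 1.72], [-1.28, 1.37], [-1.9, 2.12], [-1.57, 1.48], [-3.14, 3.14]. Speed limits (rad/s): [2.57, 2.57, 3.14, 3.14, 3.14, 3.14].

INTERFACE

Orientations are given as a rotation vector (axis times angle).
In Python, from rig import get_obs, capture, sign_off gives the robot as it stands. The module is installed in compiled form; this text tells all that it offers.
- The arm moves only by the tool move_arm, never from a script. Its arguments are lists of equal length, an entry for each row: "delta_rot": the turn, a rotation vector about the tool's x, y, z in degrees, a list of three; "translation": the shift along the tool's x, y, z in m, a list of three; "jaw": the opening, from -1 (shut) to 1 (fully open). In form: {"delta_rot": [[ax, ay, az], ...], "translation": [[dx, dy, dz], ...], "jaw": [jaw, ...]}. A call has 1 to 10 rows; each row shifts and turns the commanded pose from where the row before left it, along the tool's axes as they then stand; what a row does not reach is not made up. A row lasts 1/12 s, in which the tool goes at most 41.7 mm and 7.16 degrees, less where a joint would pass 70% of its speed; a pose out of reach is approached as far as the arm can. A call is refused whole if a number of a shift passes 0.0417 or a number of a turn 7.16, either way. A call with a gripper value outside its range is refused whole. The fingers move at their own pace and stop on an object; the grip force is fixed at half the most. Time passes only in rows, so rows that do not move let the fingers close. It gives the time, the measured TCP pose, the force and the opening at its end, in the units of the state.
- get_obs(): the state, without advancing time (a new reading comes with each control period).
- capture(name): name is "scene" or "top" or "wrist"; returns a dict with "color" (420x560x3 uint8, red, green, blue), "z_map" (420x560 float32, m along the optical axis (not along the pixel's ray), 0 where there is no reading), "mtx" (3x3 intrinsics, pixels), "eye" and "orientation" of the camera in the world. Camera axes: x right, y down, z forward; pixel columns grow to the right and rows downward; lengths in m; the calibration is good to about 2 mm. The wrist camera is an equidistant fisheye: a pixel r from the principal point sees the ray r / f radians off the axis. A picture is of the moment at which its call begins.
- sign_off(): hands the job in, once; it reports no verdict.
The state is a dict: "time_s": time; "joint_pos": joint angles; "qvel": joint speeds; "joint_torque": joint torques, N m; "tool_pos": TCP position; "ee_rot": TCP orientation; "force": force on the tool from outside, world axes, zero at the start; "wrist_torque": the same for the moment, N m; "opening": finger opening in m.
Only numpy, scipy, OpenCV 4.12 (cv2) and the standard library are available. Lean on these libraries where they do the work, as an engineer would, in place of code of your own. Each camera call takes 0.05 s, during which the arm holds its last target.

## Working session

There is one attempt and no reset: what is moved stays moved. The work goes in short steps, Python scripts to look and compute and a tool call to move; the robot and the scene stay as the last step left them, time stands still between calls to the robot, and variables do not carry over. Pictures are saved under pics/ and viewed, and the job is handed in when it is done.

Besides the shell and the picture viewer there is one more tool, called after "Call:" by a JSON object that holds its "fn" and its "kwargs". move_arm: Moves the arm, as the interface text tells. Its arguments: {"type":"object","properties":{"delta_rot":{"type":"array","items":{"type":"array","items":{"type":"number"}}},"translation":{"type":"array","items":{"type":"array","items":{"type":"number"}}},"jaw":{"type":"array","items":{"type":"number"}}},"required":["delta_rot","translation","jaw"]}

```bash
mkdir -p pics; python3 - <<'E'
from rig import get_obs,capture
import cv2,numpy as np
o=get_obs();print(o)
for n in("scene","top"):
    c=capture(n);cv2.imwrite(f"pics/{n}0.png",c["color"][:,:,::-1]);np.savez(f"{n}0.npz",**c)
    print(n,c["mtx"],c["eye"],c["orientation"])
E
```

```text
{'time_s': 0.0, 'joint_pos': array([-1.18400744e+00,  2.60666535e-01, -1.39395841e-01,  1.17267543e+00,
       -1.97579540e-06,  1.57080258e+00]), 'qvel': array([ 0.00051259, -0.00044352, -0.00085068,  0.00077004, -0.00116502,
        0.00109531]), 'joint_torque': array([-4.80458166e-04, -4.05676746e+01,  2.53923744e+01,  1.86212116e-02,
       -8.52316225e-05,  5.25779015e-06]), 'tool_pos': array([ 0.19778004, -0.48558244,  0.23046393]), 'ee_rot': array([ 2.00986122,  0.39563528, -2.01062955]), 'force': array([-0.48802307,  0.42371544, -0.38995301]), 'wrist_torque': array([ 0.0156372 , -0.02579424, -0.00063094]), 'opening': 0.08573257393117434}
scene [[390.3521085    0.         268.31518527]
 [  0.         390.3521085  213.50929229]
 [  0.           0.           1.        ]] [1.05716216 0.29787329 0.50978594] [-1.19989259 -2.23291525  1.05281958]
top [[399.31783261   0.         283.73547522]
 [  0.         399.31783261 208.84680316]
 [  0.           0.           1.        ]] [0.47838068 0.00595573 0.76045686] [-2.1244441   2.03658507 -0.26129603]
```

View pics/scene0.png

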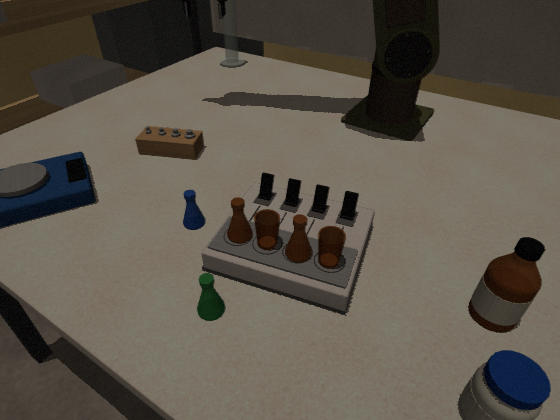

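View pics/top0.png

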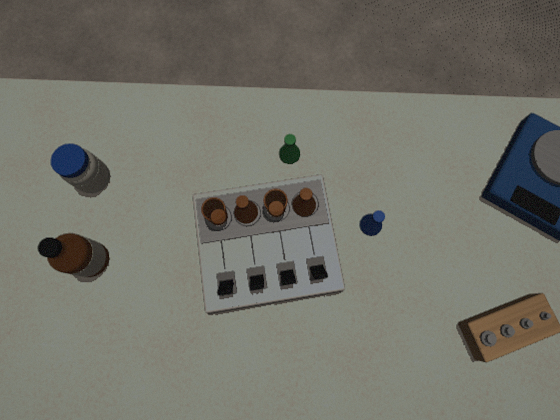

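```bash
cat > h.py <<'E'
import numpy as np,cv2
from scipy.spatial.transform import Rotation as R
def pts(c):
    z=c["z_map"];v,u=np.mgrid[:z.shape[0],:z.shape[1]];K=c["mtx"]
    p=np.stack([(u-K[0,2])/K[0,0]*z,(v-K[1,2])/K[1,1]*z,z],-1)
    return p@R.from_rotvec(c["orientation"]).as_matrix().T+c["eye"]
E
python3 - <<'E'
from h import *
for n in("top","scene"):
    c=np.load(n+"0.npz");p=pts(c);ok=c["z_map"]>0
    near=(abs(p[...,0]-.48)<.25)&(abs(p[...,1])<.25)&ok
    print(n,"bench z",np.median(p[near&(p[...,2]<.02)][:,2]))
    if n=="top":
        g=near&(p[...,2]>.036)&(p[...,2]<.056)
        m=cv2.morphologyEx(g.astype(np.uint8),cv2.MORPH_OPEN,np.ones((5,5)))
        k,l,s,_=cv2.connectedComponentsWithStats(m);i=1+np.argmax(s[1:,4]);q=p[l==i]
        print(s[i],cv2.minAreaRect(q[:,:2].astype(np.float32)), np.median(q[:,2]))
    # high dark points: toggles ; amber
    hsv=cv2.cvtColor(c["color"],cv2.COLOR_RGB2HSV)
    d=near&(hsv[...,2]<45)&(p[...,2]>.05)&(p[...,2]<.11)
    k,l,s,ce=cv2.connectedComponentsWithStats(d.astype(np.uint8))
    for i in range(1,k):
        if s[i,4]>25:
            q=p[l==i];t=q[q[:,2]>np.quantile(q[:,2],.8)];print("tog",s[i],q.mean(0).round(4),"top",t.mean(0).round(4),q[:,2].max().round(3))
    a=near&(hsv[...,1]>130)&(hsv[...,0]<20)&(p[...,2]>.06)
    k,l,s,ce=cv2.connectedComponentsWithStats(a.astype(np.uint8))
    for i in range(1,k):
        if s[i,4]>25:
            q=p[l==i];t=q[q[:,2]>np.quantile(q[:,2],.8)];print("amb",s[i],q.mean(0).round(4),"top",t.mean(0).round(4),q[:,2].max().round(3))
    im=c["color"][160:320,180:380] if n=="top" else c["color"][160:310,190:390]
    cv2.imwrite(f"pics/z_{n}.png",cv2.resize(im,None,fx=4,fy=4,interpolation=2)[:600,:800,::-1])
E
```

```text
top bench z -0.0010202692744299968
[  193   178   151   134 13409] ((0.6080875396728516, 0.045604392886161804), (0.22062931954860687, 0.25049445033073425), 11.711790084838867) 0.044709862374090914
tog [266 191  20  16 190] [0.678  0.0312 0.0799] top [0.6786 0.0273 0.0988] 0.107
tog [292 196  23  20 222] [ 0.6653 -0.0165  0.0757] top [ 0.6682 -0.0192  0.0949] 0.108
tog [204 200  20  19 199] [0.6561 0.1421 0.0792] top [0.6573 0.142  0.0972] 0.102
tog [234 202  21  21 184] [0.6465 0.0871 0.0772] top [0.6505 0.0833 0.0964] 0.107
tog [250 208   7  10  30] [0.6514 0.069  0.067 ] top [0.6538 0.072  0.0795] 0.084
tog [214 210  14  15  28] [0.6375 0.1236 0.0653] top [0.6452 0.1158 0.0882] 0.102
tog [310 265  18  14 170] [ 0.5498 -0.0482  0.0777] top [ 0.5436 -0.0504  0.0911] 0.093
tog [280 271  16  14 173] [0.5385 0.0038 0.078 ] top [0.532  0.0022 0.0909] 0.093
tog [250 276  14  14 171] [0.5279 0.0557 0.0778] top [0.5216 0.0555 0.0912] 0.094
tog [218 280  15  15 174] [0.5176 0.1078 0.0771] top [0.5108 0.1068 0.091 ] 0.093
amb [264 189  23  27 274] [0.666  0.03   0.0916] top [0.6609 0.0259 0.1
[... 682 characters left out ...]
 top [ 0.659  -0.1439  0.0727] 0.075
tog [228 210  25  34 333] [ 0.6824 -0.0093  0.0711] top [ 0.6776 -0.0102  0.0927] 0.11
tog [255 211  28  40 661] [0.6693 0.034  0.0875] top [0.6714 0.0316 0.1064] 0.11
tog [285 227  28  37 415] [0.667  0.0924 0.0718] top [0.6626 0.0895 0.0961] 0.11
tog [314 227  32  43 722] [0.6496 0.1383 0.0869] top [0.6526 0.1366 0.1065] 0.11
amb [228 198  24  42 636] [ 0.6829 -0.0148  0.0901] top [ 0.6783 -0.0186  0.1238] 0.127
amb [254 209  25  38 776] [0.6707 0.0328 0.0916] top [0.6684 0.0305 0.1081] 0.111
amb [286 215  26  44 712] [0.6662 0.0893 0.09  ] top [0.6611 0.0863 0.124 ] 0.127
amb [318 226  28  40 860] [0.6508 0.1367 0.0918] top [0.648  0.1356 0.1082] 0.111
```

View pics/z_scene.png

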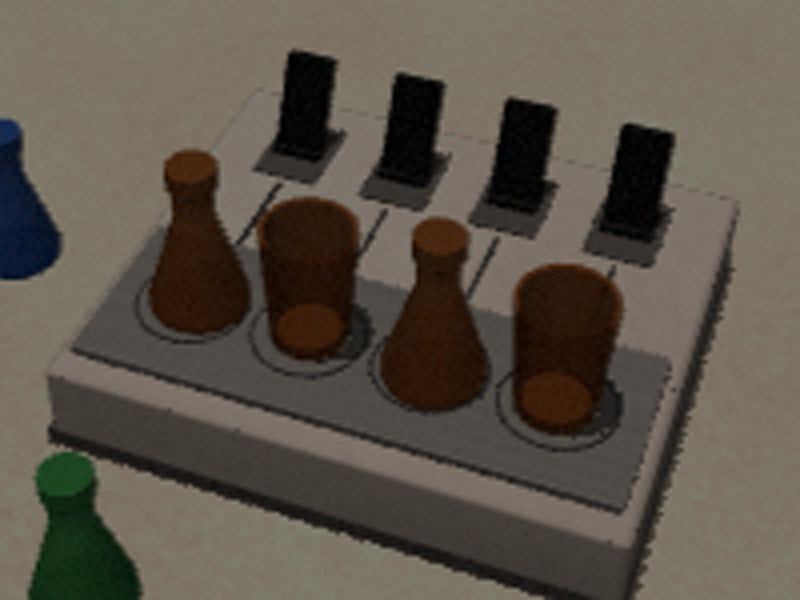

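View pics/z_top.png

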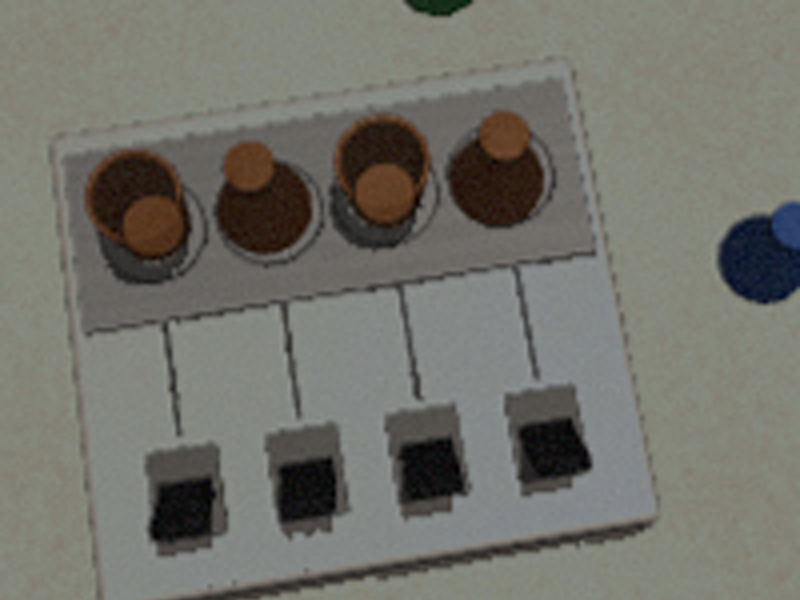

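```bash
cat >> h.py <<'E'
yaw=np.deg2rad(11.65);ex=np.array([np.cos(yaw),np.sin(yaw),0]);ey=np.array([-np.sin(yaw),np.cos(yaw),0]);O=np.array([.608,.0456,0])
W=lambda x,y,z:O+ex*x+ey*y+np.array([0,0,z])
L=lambda p:np.array([(p-O)@ex,(p-O)@ey,p[2]])
def st(tgt=None):
    from rig import get_obs
    o=get_obs();M=R.from_rotvec(o["ee_rot"]).as_matrix()
    print("t",o["time_s"],"local",L(o["tool_pos"]).round(4),"F",o["force"].round(1),"open",round(o["opening"],4));print(M.round(3))
    # desired: tool x down, y along +-row
    for s in(1,-1):
        D=np.stack([[0,0,-1],s*ey,np.cross([0,0,-1],s*ey)],1)
        print(s,"rot deg tool",np.rad2deg(R.from_matrix(M.T@D).as_rotvec()).round(2))
        if tgt is not None: print("   shift in tool now",(M.T@(W(*tgt)-o["tool_pos"])).round(4),"in turned",(D.T@(W(*tgt)-o["tool_pos"])).round(4))
E
python3 -c "
from h import *
st((-.125,-.081,.10))
for n in('top','scene'):
  c=np.load(n+'0.npz')
for p in ([.547,-.0488,.09],[.5353,.0039,.09],[.5252,.0568,.09],[.5143,.1091,.09],[.5436,-.0504,.0911],[.532,.0022,.0909],[.5216,.0555,.09],[.5108,.1068,.09],[.6783,-.0186,.124],[.6611,.0863,.124]): print(L(np.array(p)).round(4))
"
```

```text
t 0.1 local [-0.509  -0.4375  0.2306] F [-0.4  0.3 -0.1] open 0.0853
[[-0.001  0.377 -0.926]
 [ 0.002 -0.926 -0.377]
 [-1.    -0.002  0.   ]]
1 rot deg tool [-1.6949e+02 -1.5000e-01  1.0000e-02]
   shift in tool now [ 0.131  -0.2802 -0.4426] in turned [0.1306 0.3565 0.384 ]
-1 rot deg tool [1.051e+01 1.000e-02 1.000e-01]
   shift in tool now [ 0.131  -0.2802 -0.4426] in turned [ 0.1306 -0.3565 -0.384 ]
[-0.0788 -0.0801  0.09  ]
[-0.0796 -0.0262  0.09  ]
[-0.0788  0.0277  0.09  ]
[-0.0789  0.0811  0.09  ]
[-0.0825 -0.081   0.0911]
[-0.0832 -0.0272  0.0909]
[-0.0826  0.0271  0.09  ]
[-0.0828  0.0796  0.09  ]
[ 0.0559 -0.0771  0.124 ]
[0.0602 0.0291 0.124 ]
```

Call:
{"fn": "move_arm", "kwargs": {"delta_rot": [[5.25,0,0],[5.25,0,0],[0,0,0],[0,0,0],[0,0,0],[0,0,0],[0,0,0],[0,0,0],[0,0,0],[0,0,0]], "translation": [[0,0,0],[0,0,0],[0,-0.025,-0.027],[0,-0.025,-0.027],[0,-0.025,-0.027],[0,-0.025,-0.027],[0,-0.025,-0.027],[0,-0.025,-0.027],[0,-0.025,-0.027],[0,-0.025,-0.027]], "jaw": [-1,-1,-1,-1,-1,-1,-1,-1,-1,-1]}}

```text
time_s: 0.93
tool_pos: [0.3695, -0.2449, 0.231]
ee_rot: [2.114, 0.216, -2.115]
force: [0.1, 0.3, 0.6]
opening: 0.0001
```

Call:
{"fn": "move_arm", "kwargs": {"delta_rot": [[0,0,0],[0,0,0],[0,0,0],[0,0,0],[0,0,0],[0,0,0]], "translation": [[0,-0.025,-0.027],[0,-0.025,-0.027],[0,-0.025,-0.027],[0,-0.025,-0.027],[0,-0.025,-0.027],[0,0,0]], "jaw": [-1,-1,-1,-1,-1,-1]}}

```text
time_s: 1.43
tool_pos: [0.4795, -0.0923, 0.2309]
ee_rot: [2.114, 0.225, -2.109]
force: [0.1, -0.7, -0.0]
opening: -0.0004
```

```bash
python3 -c "
from h import *
st((-.125,-.081,.072))"
```

```text
t 1.4333 local [-0.1537 -0.1091  0.2309] F [ 0.1 -0.7 -0. ] open -0.0004
[[ 0.002  0.209 -0.978]
 [ 0.003 -0.978 -0.209]
 [-1.    -0.002 -0.003]]
1 rot deg tool [-179.6    -0.18   -0.24]
   shift in tool now [ 0.159  -0.0276 -0.0285] in turned [0.1589 0.0281 0.0287]
-1 rot deg tool [ 0.4  -0.15  0.12]
   shift in tool now [ 0.159  -0.0276 -0.0285] in turned [ 0.1589 -0.0281 -0.0287]
```

Call:
{"fn": "move_arm", "kwargs": {"delta_rot": [[0.4,0,0],[0,0,0],[0,0,0],[0,0,0],[0,0,0],[0,0,0],[0,0,0]], "translation": [[0.02,-0.028,0],[0.035,0,0],[0.035,0,0],[0.035,0,0],[0.034,0,0],[0,0,-0.028],[0,0,0]], "jaw": [-1,-1,-1,-1,-1,-1,-1]}}

```text
time_s: 2.02
tool_pos: [0.4961, -0.0634, 0.0686]
ee_rot: [2.112, 0.211, -2.125]
force: [3.3, -0.2, 1.6]
opening: -0.0001
```

```bash
python3 -c "
from h import *
st((-.068,-.081,.072))
from rig import capture
for n in ('wrist','scene'):
  c=capture(n);cv2.imwrite('pics/%s1.png'%n,c['color'][:,:,::-1])"
```

```text
t 2.0167 local [-0.1316 -0.0842  0.0686] F [ 3.3 -0.2  1.6] open -0.0001
[[-0.006  0.196 -0.981]
 [ 0.001 -0.981 -0.196]
 [-1.    -0.002  0.006]]
1 rot deg tool [179.64   0.21  -0.5 ]
   shift in tool now [-0.0037 -0.0036 -0.0636] in turned [-0.0034  0.0032  0.0636]
-1 rot deg tool [-0.36  0.32  0.14]
   shift in tool now [-0.0037 -0.0036 -0.0636] in turned [-0.0034 -0.0032 -0.0636]
```

View pics/scene1.png

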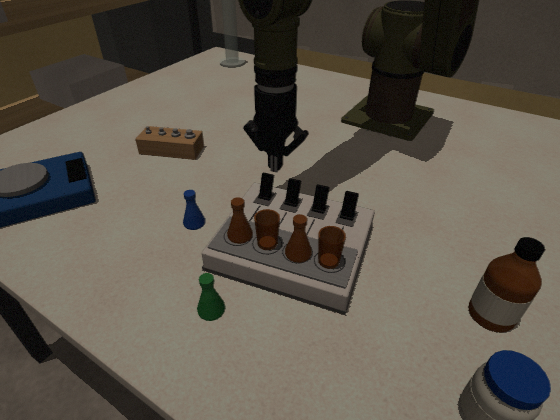

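View pics/wrist1.png

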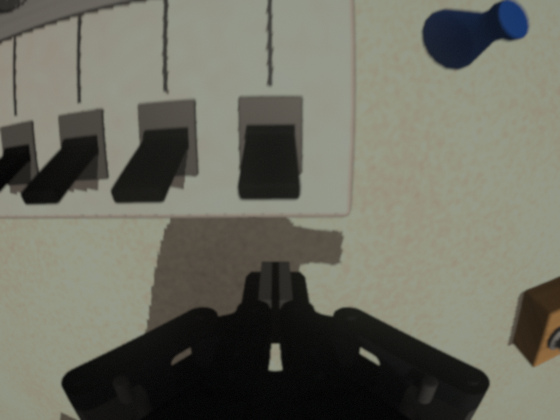

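Call:
{"fn": "move_arm", "kwargs": {"delta_rot": [[-0.3,0.3,0],[0,0,0],[0,0,0],[0,0,0],[0,0,0],[0,0,0],[0,0,0],[0,0,0]], "translation": [[-0.003,-0.003,0],[0,0,-0.008],[0,0,-0.008],[0,0,-0.006],[0,0,-0.006],[0,0,-0.006],[0,0,-0.006],[0,0,-0.006]], "jaw": [-1,-1,-1,-1,-1,-1,-1,-1]}}

```text
time_s: 2.78
tool_pos: [0.5424, -0.0518, 0.0754]
ee_rot: [2.12, 0.215, -2.111]
force: [-1.1, -1.0, 1.1]
opening: -0.0001
```

```bash
python3 -c "
from h import *
st((-.068,-.081,.072))
from rig import capture
for n in ('wrist','scene'):
  c=capture(n);cv2.imwrite('pics/%s2.png'%n,c['color'][:,:,::-1])"
```

```text
t 2.7833 local [-0.0839 -0.0822  0.0754] F [-1.1 -1.   1.1] open -0.0001
[[ 0.004  0.2   -0.98 ]
 [ 0.001 -0.98  -0.2  ]
 [-1.    -0.    -0.004]]
1 rot deg tool [1.7991e+02 1.0000e-02 3.6000e-01]
   shift in tool now [ 0.0035 -0.0012 -0.0159] in turned [0.0034 0.0012 0.0159]
-1 rot deg tool [-0.09 -0.23  0.01]
   shift in tool now [ 0.0035 -0.0012 -0.0159] in turned [ 0.0034 -0.0012 -0.0159]
```

View pics/wrist2.png

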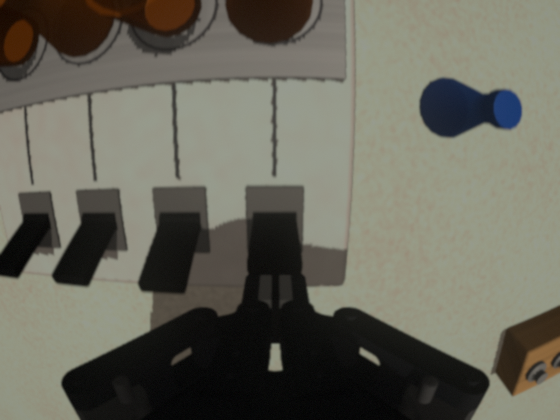

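Call:
{"fn": "move_arm", "kwargs": {"delta_rot": [[0,0,0],[0,0,0],[0,0,0],[0,0,0],[0,0,0]], "translation": [[0.002,0,-0.004],[0,0,-0.005],[0,0,-0.004],[0,0,-0.003],[0,0,0]], "jaw": [-1,-1,-1,-1,-1]}}

```text
time_s: 3.3
tool_pos: [0.5586, -0.0486, 0.0734]
ee_rot: [2.121, 0.215, -2.11]
force: [-0.6, 0.5, 0.3]
opening: -0.0003
```

```bash
python3 -c "
from h import *
st((-.066,-.081,.074))
from rig import capture
for n in ('wrist','scene'):
  c=capture(n);cv2.imwrite('pics/%s3.png'%n,c['color'][:,:,::-1] if n=='wrist' else cv2.resize(c['color'][140:290,190:390,::-1],None,fx=4,fy=4))"
```

```text
t 3.3 local [-0.0674 -0.0822  0.0734] F [-0.6  0.5  0.3] open -0.0003
[[ 0.005  0.201 -0.98 ]
 [ 0.001 -0.98  -0.201]
 [-1.    -0.    -0.005]]
1 rot deg tool [1.7992e+02 2.0000e-02 4.8000e-01]
   shift in tool now [-0.0006 -0.0012 -0.0014] in turned [-0.0006  0.0012  0.0014]
-1 rot deg tool [-0.08 -0.3   0.01]
   shift in tool now [-0.0006 -0.0012 -0.0014] in turned [-0.0006 -0.0012 -0.0014]
```

View pics/scene3.png

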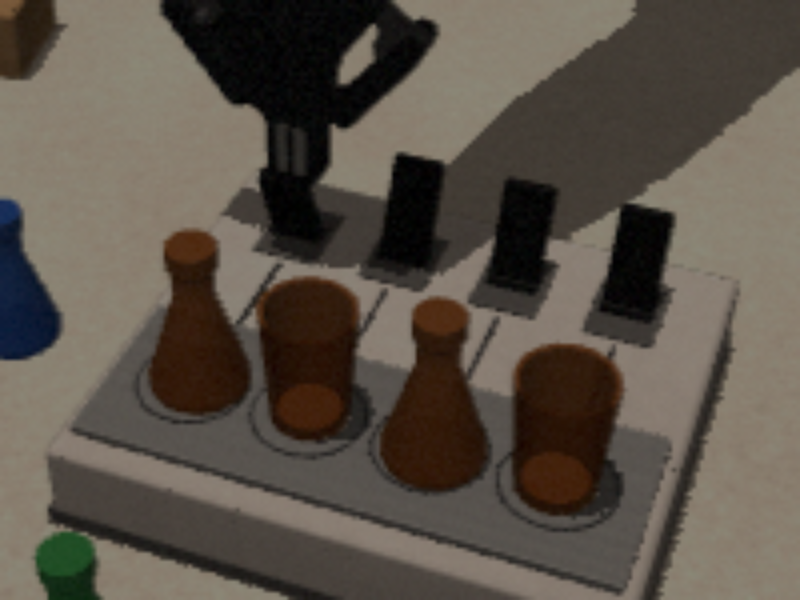

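Call:
{"fn": "move_arm", "kwargs": {"delta_rot": [[0,0,0],[0,0,0],[0,0,0]], "translation": [[0,0,-0.002],[0,0,-0.001],[0,0,0]], "jaw": [-1,-1,-1]}}

```text
time_s: 3.65
tool_pos: [0.561, -0.0481, 0.0736]
ee_rot: [2.121, 0.215, -2.11]
force: [-0.9, -0.4, -0.3]
opening: 0.0001
```

Call:
{"fn": "move_arm", "kwargs": {"delta_rot": [[0,0,0],[0,0,0],[0,0,0]], "translation": [[0,0,-0.001],[0,0,-0.001],[0,0,0]], "jaw": [-1,-1,-1]}}

```text
time_s: 3.9
tool_pos: [0.5615, -0.048, 0.0735]
ee_rot: [2.118, 0.214, -2.113]
force: [-4.6, -1.2, 1.9]
opening: -0.0002
```

Call:
{"fn": "move_arm", "kwargs": {"delta_rot": [[0,0,0],[0,0,0],[0,0,0]], "translation": [[0,0,-0.001],[0,0,-0.0005],[0,0,0]], "jaw": [-1,-1,-1]}}

```text
time_s: 4.15
tool_pos: [0.5616, -0.0479, 0.0734]
ee_rot: [2.115, 0.213, -2.115]
force: [-6.5, -1.1, 3.4]
opening: -0.0001
```

```bash
python3 -c "
from h import *
st()"
```

```text
t 4.15 local [-0.0644 -0.0822  0.0734] F [-6.5 -1.1  3.4] open -0.0001
[[-0.    0.2  -0.98]
 [-0.   -0.98 -0.2 ]
 [-1.    0.    0.  ]]
1 rot deg tool [ 1.7989e+02 -1.0000e-02 -1.0000e-02]
-1 rot deg tool [-0.11  0.   -0.01]
```

Toggle 4 is at its stop: the tool has stalled at 6.5 N, where the geometry predicts. I'll back out and go to toggle 2.

Call:
{"fn": "move_arm", "kwargs": {"delta_rot": [[0,0,0],[0,0,0],[0,0,0],[0,0,0],[0,0,0],[0,0,0],[0,0,0]], "translation": [[0,0,0.01],[0,0,0.03],[0,0,0.03],[0,-0.037,0.003],[0,-0.036,0],[0,-0.036,0],[0,0,0]], "jaw": [-1,-1,-1,-1,-1,-1,-1]}}

```text
time_s: 4.73
tool_pos: [0.4704, 0.0495, 0.0738]
ee_rot: [2.122, 0.225, -2.106]
force: [-0.1, -0.5, -0.9]
opening: 0.0001
```

Call:
{"fn": "move_arm", "kwargs": {"delta_rot": [[0,0,0],[0,0,0]], "translation": [[0,0,0],[0,0,0]], "jaw": [-1,-1]}}

```text
time_s: 4.9
tool_pos: [0.472, 0.0449, 0.0737]
ee_rot: [2.123, 0.215, -2.107]
force: [0.0, -0.1, 0.3]
opening: -0.0
```

```bash
python3 -c "
from h import *
st((-.088,.027,.0735))
from rig import capture
for n in ('wrist','scene'):
  c=capture(n);cv2.imwrite('pics/%s4.png'%n,c['color'][:,:,::-1] if n=='wrist' else cv2.resize(c['color'][140:290,190:390,::-1],None,fx=4,fy=4))"
```

```text
t 4.9 local [-0.1334  0.0267  0.0737] F [ 0.  -0.1  0.3] open -0.0
[[ 0.007  0.201 -0.98 ]
 [ 0.001 -0.98  -0.201]
 [-1.     0.    -0.007]]
1 rot deg tool [ 1.7996e+02 -4.0000e-02  6.7000e-01]
   shift in tool now [ 0.0006 -0.0003 -0.0454] in turned [0.0002 0.0003 0.0454]
-1 rot deg tool [-0.04 -0.42 -0.03]
   shift in tool now [ 0.0006 -0.0003 -0.0454] in turned [ 0.0002 -0.0003 -0.0454]
```

View pics/scene4.png

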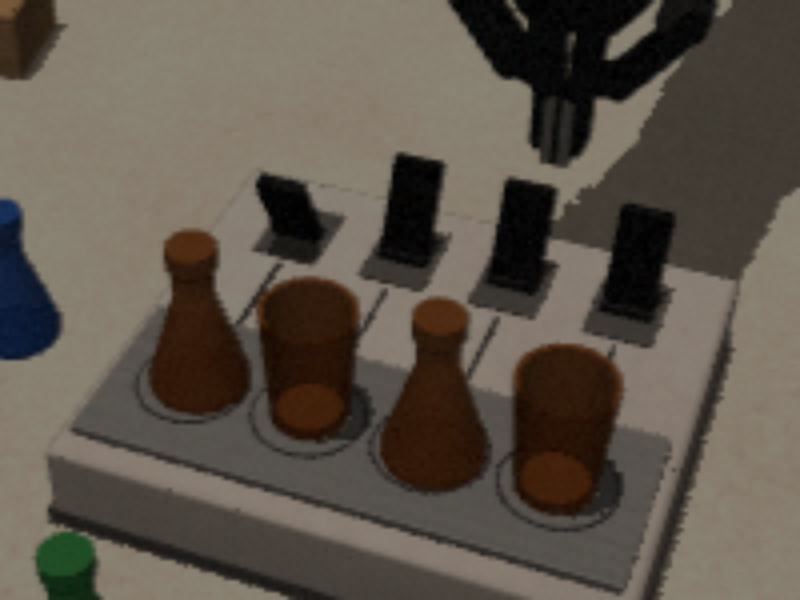

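View pics/wrist4.png

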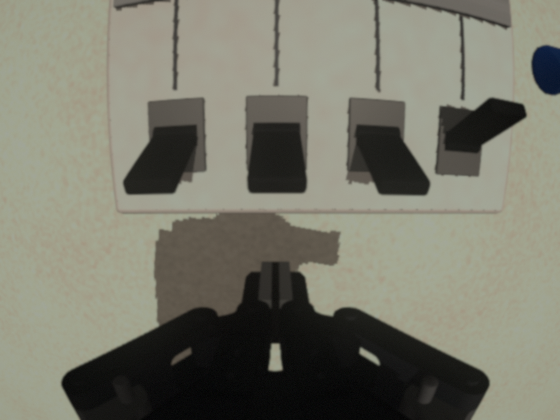

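Toggle 4 now leans towards the flasks. In the wrist view the fingers at (275,270) line up with toggle 2 at (277,160). Next I push toggle 2; the final commanded position was about 69 mm ahead of this pose last time.

Call:
{"fn": "move_arm", "kwargs": {"delta_rot": [[0,-0.3,0],[0,0,0],[0,0,0],[0,0,0],[0,0,0],[0,0,0],[0,0,0],[0,0,0],[0,0,0],[0,0,0]], "translation": [[0,0,-0.01],[0,0,-0.01],[0,0,-0.006],[0,0,-0.006],[0,0,-0.006],[0,0,-0.006],[0,0,-0.006],[0,0,-0.006],[0,0,-0.006],[0,0,0]], "jaw": [-1,-1,-1,-1,-1,-1,-1,-1,-1,-1]}}

```text
time_s: 5.83
tool_pos: [0.5332, 0.0575, 0.0733]
ee_rot: [2.116, 0.214, -2.114]
force: [-0.3, -0.3, -0.3]
opening: 0.0001
```

Call:
{"fn": "move_arm", "kwargs": {"delta_rot": [[0,0,0],[0,0,0],[0,0,0]], "translation": [[0,0,-0.003],[0,0,-0.002],[0,0,0]], "jaw": [-1,-1,-1]}}

```text
time_s: 6.08
tool_pos: [0.5367, 0.0583, 0.0731]
ee_rot: [2.115, 0.214, -2.116]
force: [0.2, -0.3, -0.6]
opening: -0.0
```

```bash
python3 -c "
from h import *
st((-.0644,.027,.0735))"
```

```text
t 6.0833 local [-0.0673  0.0268  0.0731] F [ 0.2 -0.3 -0.6] open -0.0
[[-0.     0.201 -0.98 ]
 [ 0.    -0.98  -0.201]
 [-1.    -0.     0.   ]]
1 rot deg tool [ 1.7992e+02  1.0000e-02 -4.0000e-02]
   shift in tool now [-0.0004 -0.0002 -0.0029] in turned [-0.0004  0.0002  0.0029]
-1 rot deg tool [-0.08  0.03  0.01]
   shift in tool now [-0.0004 -0.0002 -0.0029] in turned [-0.0004 -0.0002 -0.0029]
```

Call:
{"fn": "move_arm", "kwargs": {"delta_rot": [[0,0,0],[0,0,0],[0,0,0]], "translation": [[0,0,-0.002],[0,0,-0.001],[0,0,0]], "jaw": [-1,-1,-1]}}

```text
time_s: 6.33
tool_pos: [0.5391, 0.0587, 0.0732]
ee_rot: [2.114, 0.214, -2.116]
force: [-2.8, -0.1, -0.7]
opening: -0.0001
```

Call:
{"fn": "move_arm", "kwargs": {"delta_rot": [[0,0,0],[0,0,0],[0,0,0]], "translation": [[0,0,-0.001],[0,0,-0.001],[0,0,0]], "jaw": [-1,-1,-1]}}

```text
time_s: 6.58
tool_pos: [0.5393, 0.0588, 0.073]
ee_rot: [2.111, 0.214, -2.12]
force: [-7.1, -1.9, 2.7]
opening: 0.0
```

```bash
python3 -c "
from h import *
st()"
```

```text
t 6.5833 local [-0.0646  0.0268  0.073 ] F [-7.1 -1.9  2.7] open 0.0
[[-0.004  0.2   -0.98 ]
 [-0.001 -0.98  -0.2  ]
 [-1.    -0.     0.004]]
1 rot deg tool [ 1.7991e+02  1.0000e-02 -3.9000e-01]
-1 rot deg tool [-0.09  0.25  0.01]
```

Toggle 2 has hit its stop at the same place. I'll retract, lift clear and check.

Call:
{"fn": "move_arm", "kwargs": {"delta_rot": [[0,0,0],[0,0,0],[0,0,0],[0,0,0],[0,0,0],[0,0,0],[0,0,0],[0,0,0],[0,0,0],[0,0,0]], "translation": [[0,0,0.01],[0,0,0.03],[0,0,0.03],[-0.02,0,0.03],[-0.035,0,0.02],[-0.03,0,0.02],[-0.03,0,0.02],[0,0,0],[0,0,0],[0,0,0]], "jaw": [-1,-1,-1,-1,-1,-1,-1,-1,-1,-1]}}

```text
time_s: 7.42
tool_pos: [0.386, 0.0272, 0.1886]
ee_rot: [2.119, 0.214, -2.112]
force: [-1.6, -0.2, -0.7]
opening: 0.0001
```

```bash
python3 - <<'E'
from h import *
from rig import capture
st()
for n in ('top','scene'):
    c=capture(n);p=pts(c)
    sl=np.s_[140:290,190:390] if n=='scene' else np.s_[160:310,180:380]
    cv2.imwrite(f'pics/{n}5.png',cv2.resize(c['color'][sl][:,:,::-1],None,fx=4,fy=4))
    for nm,d in((n+" before",np.load(n+"0.npz")),(n+" after",c)):
        p=pts(d);lo=(p-O)@np.stack([ex,ey,[0,0,1]],1);hsv=cv2.cvtColor(d["color"],cv2.COLOR_RGB2HSV)
        for y in(.081,.027,-.027,-.081):
            m=(abs(lo[...,1]-y)<.016)&(lo[...,0]>-.11)&(lo[...,0]<-.025)&(lo[...,2]>.055)&(lo[...,2]<.1)&(d["z_map"]>0)
            q=lo[m];l=np.polyfit(q[:,2],q[:,0],1)
            k=(abs(lo[...,1]-y)<.02)&(abs(lo[...,0]-.055)<.03)&(lo[...,2]>.117)&(d["z_map"]>0)
            print(nm,y,len(q),"lean",np.arctan(l[0]).round(2),"x at tip",np.polyval(l,.09).round(4),"stopper",lo[k].mean(0).round(4) if k.sum()>5 else None)
E
```

```text
t 7.4167 local [-0.2212  0.0268  0.1886] F [-1.6 -0.2 -0.7] open 0.0001
[[ 0.003  0.2   -0.98 ]
 [ 0.    -0.98  -0.2  ]
 [-1.     0.    -0.003]]
1 rot deg tool [ 1.7991e+02 -3.0000e-02  3.0000e-01]
-1 rot deg tool [-0.09 -0.19 -0.02]
top before 0.081 168 lean -0.47 x at tip -0.0824 stopper None
top before 0.027 165 lean -0.48 x at tip -0.0826 stopper [0.0554 0.0284 0.1227]
top before -0.027 160 lean -0.49 x at tip -0.0828 stopper None
top before -0.081 159 lean -0.47 x at tip -0.0821 stopper [ 0.0515 -0.078   0.1227]
top after 0.081 165 lean -0.47 x at tip -0.0824 stopper None
top after 0.027 223 lean 0.51 x at tip -0.0453 stopper [0.0553 0.0285 0.1227]
top after -0.027 160 lean -0.49 x at tip -0.083 stopper None
top after -0.081 226 lean 0.51 x at tip -0.0452 stopper [ 0.0516 -0.0779  0.1225]
scene before 0.081 319 lean -0.39 x at tip -0.079 stopper None
scene before 0.027 299 lean -0.39 x at tip -0.079 stopper [0.0596 0.0295 0.1239]
scene before -0.027 284 lean -0.4 x at tip -0.0797 stopper None
scene before -0.081 266 lean -0.38 x at tip -0.0787 stopper [ 0.0552 -0.0767  0.1236]
scene after 0.081 321 lean -0.39 x at tip -0.079 stopper None
scene after 0.027 175 lean 0.37 x at tip -0.0421 stopper [0.0596 0.0295 0.1238]
scene after -0.027 286 lean -0.39 x at tip -0.0795 stopper None
scene after -0.081 166 lean 0.39 x at tip -0.0421 stopper [ 0.0554 -0.0768  0.1235]
```

View pics/scene5.png

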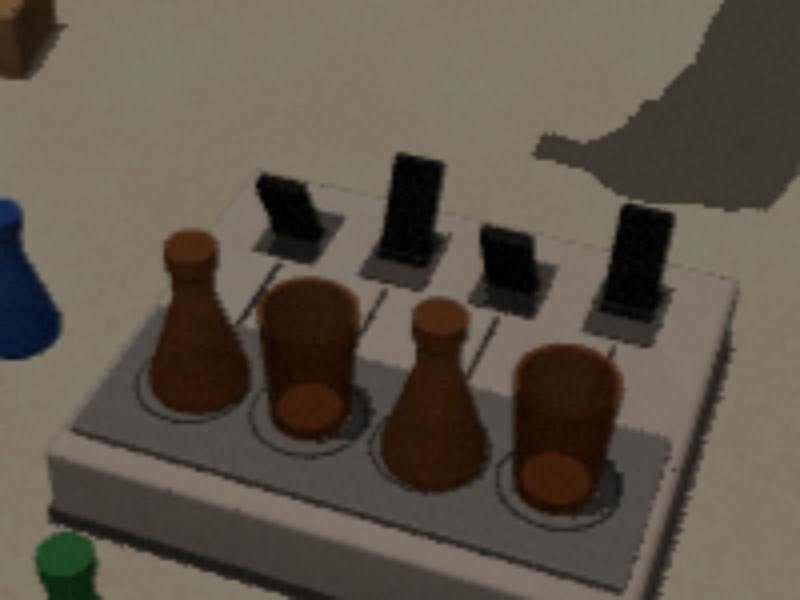

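View pics/top5.png

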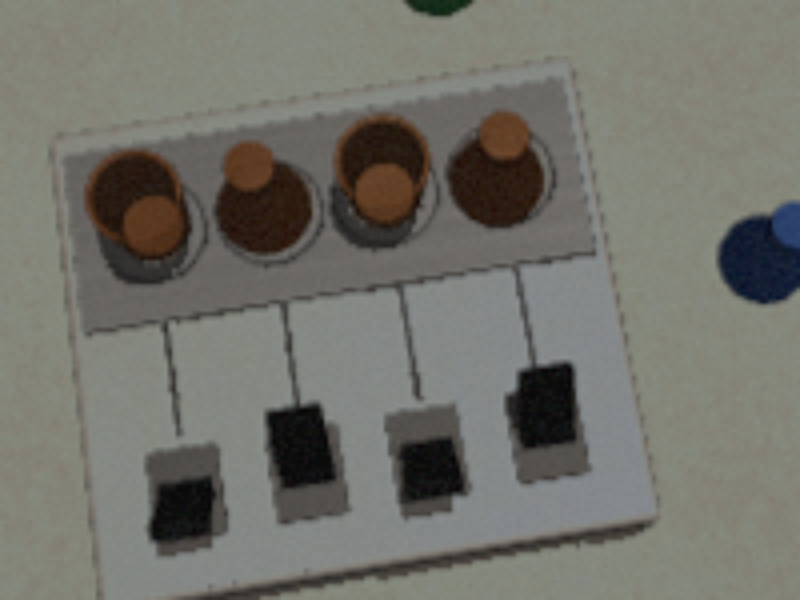

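Both pictures show toggles 2 and 4 leaning fully towards the flasks, with toggles 1 and 3 and all the vessels where they were. I'm handing it in.

```bash
python3 -c "
from rig import sign_off
print(sign_off())"
```

```text
the job is handed in; nothing more can be done
None
```

I switched on the two flask stations and handed the job in at about 7.5 s. The flasks stand on the second station from the left and the rightmost one. I pushed toggle 4 first, then toggle 2, with the shut fingers until each stalled at its hard stop, at 7 to 8 N.

- **Toggles 2 and 4:** both now lean towards the flasks. The lean reads 0.37–0.39 rad in the scene camera and 0.51 in the top camera, against 0.45 nominal. The two cameras disagreed by about the same amount before the move (0.38–0.40 and 0.47–0.49). I therefore rely on the stall at the stops, which came within 0.2 mm of the same place for both toggles.
- **Toggles 1 and 3:** off and unmoved; their measured tips changed by 0.2 mm or less.
- **Flasks:** the stoppers read within 0.2 mm of where they were.
- **Robot:** pulled back and clear of everything.

No check failed.

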